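Hold a lens carrier over the inspection lamp

TASK

Open the cover of the inspection lamp gently, all the way back onto its stop, and leave it open. Then take the longer carrier, the one with three lenses, out of the tray, carry it clear of the stack of trays and the containers standing between, and hold it still and level about 15 mm above the lamp's bright window, centred on it and lined up lengthwise, without ever letting the carrier touch the lamp. Finish while still holding it there: do not put it down or let go, and leave the other things where they are.

Things in the scene. Friction and masses are not known exactly. Their poses are not given: they have to be found in the camera images.
- lamp: Inspection lamp, a low white box fixed to the table, 150 (own x) x 130 (y) mm, top at 60 mm. Origin at the centre of its underside on the table, own z up; turned a little about the vertical. A grey flat cover is hinged along its far (+x) edge and, when shut, hides the window in its top. The lamp and the tray stand on the left and the right of the table, either way round.
- window (a point): Centre of the bright frosted window in the lamp's top, at height 61 mm, right over the lamp's origin; axes as the lamp's. The window is 110 mm long (x) and 46 mm wide (y), in a dark frame.
- cover (a joint): Hinge angle of the cover, rad: 0 shut (lying level), growing as the cover swings up and back, 1.78 fully open on its stop, leaning a little backwards. It starts between 0 and 0.3. The hinge has friction (0.35 N m; cover 220 g) so the cover stays where it is left; a few newtons at the bar move it.
- cover_hinge (a point): Point on the hinge axis, at the middle of the cover's width, in the middle of its thickness: 70 mm behind (+x of the lamp) the lamp's centre, 68 mm above the table. The axis lies along the lamp's y. The point's own axes turn with the cover. The cover plate is 6 mm thick and reaches 144 mm from the hinge, 124 mm wide.
- cover_bar (a point): Middle of the cover's handle: a round steel bar 10 mm thick and 90 mm long parallel to the hinge axis, in the plane of the cover, 190 mm from the hinge axis and 46 mm beyond the plate's front edge, carried by a 10 mm rod at each end. Free space all round its middle; with the cover shut it lies 68 mm above the table, 45 mm in front of the lamp's front face. Axes turn with the cover.
- tray: Cream open tray fixed to the table, 170 (own x) x 210 (y) x 30 mm high, walls and floor 5 mm, in which the two carriers stand side by side. Origin at the centre of its underside.
- long_carrier: The carrier to hold: an aluminium plate 110 mm long (own x), 46 mm wide (y), 6 mm thick, with three dark lenses in a row and a handle arching over it lengthwise: end posts and a straight bar along x, 110 mm long, 10 mm wide (y), 12 mm tall, its middle 88 mm above the underside and over the plate's centre. 110 to 220 g. Origin at the centre of the plate's underside, z up; the same either way round.
- short_carrier: Bystander: a carrier of the same make and height, only 76 mm long, with two lenses. It stands in the tray about 90 mm beside the long one; which is left or right varies. Origin at the centre of its underside.
- stack: Fixed pile of cream lens trays between lamp and tray, 140 (x) x 68 (y) mm, 100 mm high. Origin at the centre of its underside.
- bottle: Bystander: loose white bottle, 48 mm across, 125 mm tall, beyond the stack. Origin at the centre of its underside.
- jar: Bystander: loose amber jar, 54 mm across, 70 mm tall, on the robot's side of the stack. Origin at the centre of its underside.
Not all that is in view belongs to the job. What is shaped like the long_carrier but purple or turquoise is not meant.

How it is judged:
By the outcome, as a careful person would: the job done as asked, in the order asked, and still so for the second after the job is handed in, while the arm keeps its last pose, push and grip.
It also fails if it takes over 66 s, if anything falls off the work surface, if the arm or the gripper's body presses on something with over 40 N, if the wrist force passes 120 N, or if a joint passes its speed limit or range.

ROBOT

A 6-joint arm with a two-finger parallel gripper is mounted at the origin on the work surface. World frame = base frame: x ahead of the robot, y to its left, z up, the work surface at z = 0. Lengths are in m, angles in rad, forces in N, time in s.
With the tool pointing down it reaches from about 0.35 to 0.775 m from the base axis. Payload 5.5 kg.
Tool frame: the origin (TCP) lies at the very end of the fingers, on their centre line; the grasp point (between the pads) lies behind it (r.hold_point_z is the z of the grasp point in the tool frame, in m); z points along the fingers, y is the direction in which the jaws open and shut (so a half turn about z gives the same grasp; the last joint's range is limited). The gripper opens to 85 mm and grips with 20 to 120 N. Pads are 22 mm wide; open, the fingers measure 114 mm over their backs; the gripper's body (76 mm by 85 mm) begins 54 mm behind the grasp point. The pads swing forward as they close: fully open they stand 13 mm farther back than shut.
Start: joints at [-1.285, 0.313, 0.046, 1.304, 0, 1.431], TCP at [0.238, -0.524, 0.231] pointing down, gripper open.
Joint ranges: [-2.76, 2.76], [-0.86, 1.69], [-1.03, 1.26], [-2.2, 2.34], [-1.47, 1.5], [-3.14, 3.14]. Speed limits (rad/s): [2.57, 2.57, 3.14, 3.14, 3.14, 3.14].

INTERFACE

Orientations are given as a unit quaternion [w, x, y, z].
In Python, from workcell import r gives the robot as it stands.
- The arm moves only by the shell command python3 -m pendant 'ROWS'. ROWS is JSON, a list of rows, each a list of 7 numbers: the shift along the tool's x, y, z each as a share of 8 cm, from -1 to 1, then the turn, a rotation vector about the tool's x, y, z each as a share of 90 degrees, from -1 to 1, then the gripper's target within -1 to 1 (fully open at 1, half-way at 0, shut at -1). A call has 1 to 12 rows; each row is the pose to reach, as a shift and turn from the pose commanded when the call began, along the tool's axes at that moment; what a row does not reach only later rows make up. A row lasts 1/10 s, in which the tool goes at most 50 mm and 8.59 degrees, less where a joint would pass 70% of its speed; a pose out of reach is approached as far as the arm can. A call with a number of a shift or a turn outside -1 to 1 is refused whole. A call with a gripper value outside its range is refused whole. The fingers move at their own pace and stop on an object; the grip force is fixed at half the most. Time passes only in rows, so rows that repeat a pose let the fingers close. It gives the time, the measured TCP pose, the force and the opening at its end, in the units of the state.
- r.read_state(): the state, without advancing time (a new reading comes with each control period).
- r.grab_frame(name): name is "scene" or "top"; returns a dict with "frame" (400x640x3 uint8, red, green, blue), "range_z" (400x640 float32, m along the optical axis (not along the pixel's ray), 0 where there is no reading), "intrinsics" (3x3 intrinsics, pixels), "R" (3x3) and "t" (3): a world point X has camera coordinates R X + t. Camera axes: x right, y down, z forward; pixel columns grow to the right and rows downward; lengths in m; the calibration is good to about 2 mm. A picture is of the moment at which its call begins.
- r.sign_off(): hands the job in, once; it reports no verdict.
Trained networks look in a picture, given as the dict that the camera call returned (one of the last four; its "shot" number tells which), for a name from the list of things; names that differ only in an ending like _2 or _b are one class to them, and where a whole thing is asked for, a point or a joint stands for the part that bears it (a point fixed in the world has none). Each returns a list of dicts, best first, with "confidence" (0 to 1); they miss things now and then, are a little off and sometimes report something else, mostly with a low value. They report only what shows in the picture. A call takes as long as a camera call. They do not tell look-alikes from the thing itself.
- r.look_for(picture, thing): "xyz" ([x, y, z] in m, in the coordinates of the camera as it stood for that picture, good to about 4 mm: the middle of the surface that is visible of it).
- r.cut_out(picture, thing): "pixels" (400x640 bool, what is visible of it).
The state is a dict: "t": time; "joint_positions": joint angles; "qvel": joint speeds; "tau": joint torques, N m; "tool_pos": TCP position; "tool_rot": TCP orientation; "ft_force": force on the tool from outside, world axes, zero at the start; "wrist_torque": the same for the moment, N m; "opening": opening from 0.0 (shut) to 1.0 (fully open).
Only numpy, scipy, OpenCV 4.12 (cv2) and the standard library are available. Lean on these libraries where they do the work, as an engineer would, in place of code of your own. Each camera call takes 0.05 s, during which the arm holds its last target. There are 200 camera calls.

## Working session

There is one attempt and no reset: what is moved stays moved. The work goes in short steps, Python scripts to look and compute and a shell command to move; the robot and the scene stay as the last step left them, time stands still between calls to the robot, and variables do not carry over. Pictures are saved under pics/ and viewed, about 8 in all and at most 12, crops included, and the job is handed in when it is done.

```bash
ls; mkdir -p pics
cat > h.py <<'E'
import numpy as np, cv2
from workcell import r
def world(p,f): return np.array(f["R"]).T@(np.asarray(p)-np.array(f["t"]))
def cloud(f):
    K=np.array(f["intrinsics"]);z=f["range_z"];v,u=np.mgrid[:400,:640]
    P=np.stack([(u-K[0,2])*z/K[0,0],(v-K[1,2])*z/K[1,1],z],-1)
    W=(P-np.array(f["t"]))@np.array(f["R"]); W[z==0]=np.nan
    return W
def save(f,n,box=None,s=1):
    im=f["frame"][...,::-1]
    if box: im=im[box[1]:box[3],box[0]:box[2]]
    cv2.imwrite("pics/"+n,cv2.resize(im,None,fx=s,fy=s,interpolation=cv2.INTER_CUBIC))
E
python3 - <<'E'
from h import *
print(r.hold_point_z, r.read_state())
ims=[]
for n in("top","scene"):
    f=r.grab_frame(n); ims.append(f["frame"]); np.save(n+"_W.npy",cloud(f))
    print(n,"cam at",world([0,0,0],f).round(3))
    for th in["lamp","cover","cover_bar","tray","long_carrier","short_carrier","stack","bottle","jar"]:
        for d in r.look_for(f,th)[:4]:
            K=np.array(f["intrinsics"]);q=K@np.array(d["xyz"]);print(th,round(d["confidence"],2),world(d["xyz"],f).round(3),(q[:2]/q[2]).round())
    save(f,n+"0.png",s=1.25)
E
```

```text
pics
-0.0187 {'t': 0.0, 'joint_positions': array([-1.28460453e+00,  3.14021921e-01,  4.49930076e-02,  1.30361771e+00,
       -1.92802473e-06,  1.43118937e+00]), 'qvel': array([ 1.19833947e-03,  3.07525986e-04, -2.89630428e-04,  2.79321893e-03,
        7.34527052e-04, -1.36300591e-05]), 'tau': array([ 7.56408863e-04, -4.80632865e+01,  2.98532349e+01,  1.94049004e-02,
       -1.40903448e-04, -2.02036148e-06]), 'tool_pos': array([ 0.2373439 , -0.52316759,  0.23040238]), 'tool_rot': array([-9.22595930e-04,  9.77421982e-01,  2.11294614e-01, -6.87072341e-05]), 'ft_force': array([ 0.4889939 , -1.13503902,  0.29905603]), 'wrist_torque': array([-0.03604256,  0.02064809, -0.00344369]), 'opening': 1.0002496074779315}
top cam at [0.443 0.011 0.872]
cover 0.83 [ 0.512 -0.242  0.078] [429. 186.]
cover_bar 0.93 [ 0.508 -0.242  0.079] [429. 187.]
cover_bar 0.22 [0.515 0.189 0.012] [229. 191.]
tray 0.78 [0.499 0.245 0.007] [204. 199.]
tray 0.2 [ 0.545 -0.014  0.096] [320. 171.]
long_carrier 0.95 [0.285 0.259 0.006] [198. 295.]
long_carrier 0.59 [0.515 0.187 0.011] [230. 191.]
long_carrier 0.56 [ 0.354 -0.102  0.007] [360. 260.]
short_carrier 0.76 [0.541 0.28  0.016] [187. 180.]
bottle 0.6 [ 0.69  -0.009  0.089] [316. 102.]
jar 0.81 [0.364 0.025 0.071] [303. 260.]
scene cam at [ 0.778 -0.404  0.834]
lamp 0.8 [ 0.526 -0.246  0.07 ] [245. 313.]
cover 0.87 [ 0.515 -0.249  0.078] [238. 309.]
cover_bar 0.56 [ 0.518 -0.248  0.075] [240. 310.]
tray 0.84 [0.51  0.233 0.006] [371. 159.]
long_carrier 0.92 [0.513 0.185 0.017] [362. 170.]
long_carrier 0.88 [0.281 0.255 0.005] [298. 114.]
long_carrier 0.87 [ 0.367 -0.119  0.005] [229. 235.]
long_carrier 0.39 [ 0.517 -0.249  0.078] [239. 310.]
short_carrier 0.82 [0.545 0.276 0.01 ] [393. 153.]
stack 0.86 [ 0.548 -0.034  0.102] [323. 225.]
bottle 0.92 [ 0.704 -0.023  0.078] [396. 269.]
jar 0.83 [0.372 0.017 0.056] [268. 179.]
```

View pics/top0.png

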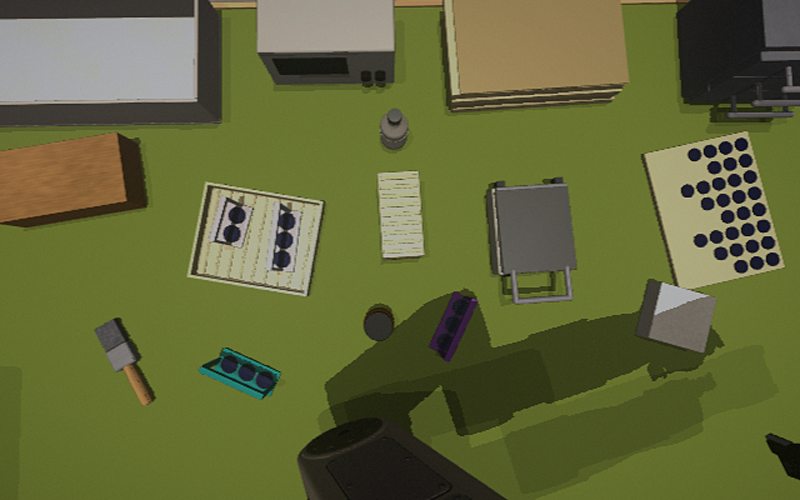

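View pics/scene0.png

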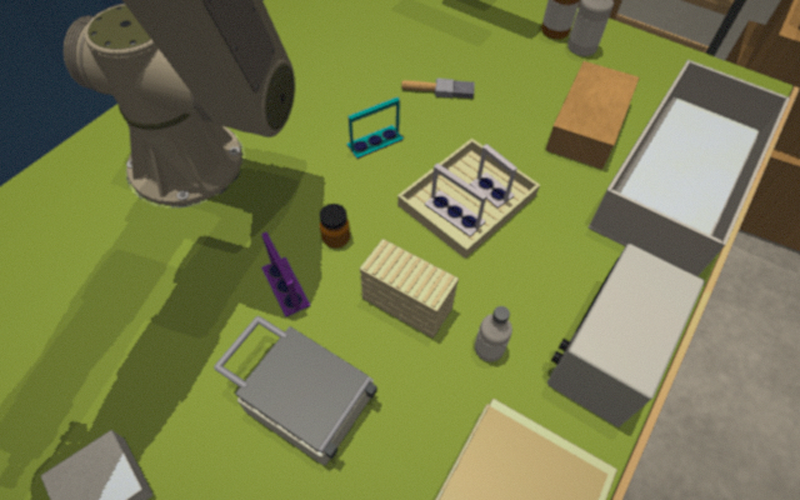

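Top view (at 1.25x): the lamp is at (533,225) with its bar towards the robot at (542,297), and the stack is at (400,215). Candidates for the long carrier are aluminium at (283,240), turquoise at (240,373) and purple at (452,325). Only the aluminium one in the tray with three lenses fits. The aluminium one at (230,222) has two lenses, so it is the short carrier.

Run:
```python
from h import *
def rect(P):
    (c,s,a)=cv2.minAreaRect((P[:,:2]*1000).astype(np.float32)); return np.array(c).round(1),np.array(s).round(1),round(a,2)
ft=r.grab_frame("top"); fs=r.grab_frame("scene"); save(ft,"crop1.png",(145,140,270,245),5)
WT,WS=cloud(ft),cloud(fs)
for n,f,W in(("top",ft,WT),("scene",fs,WS)):
    print(n)
    for th in("cover","cover_bar","long_carrier","short_carrier","tray","stack","jar","bottle"):
        for d in r.cut_out(f,th)[:3]:
            m=d["pixels"]; P=W[m];P=P[~np.isnan(P[:,0])]
            if len(P)<20: continue
            print(th,round(d["confidence"],2),len(P),"med",np.median(P,0).round(3),"z",np.percentile(P[:,2],[2,50,98]).round(3),"rect",*rect(P))
    def box(lo,hi):
        P=W[~np.isnan(W[...,0])]; return P[np.all((P>lo)&(P<hi),1)]
    # cover plate: 
    P=box([.38,-.36,.06],[.68,-.15,.2]); print("lampbox",len(P),rect(P))
    Pp=P[P[:,0]>.47]; A=np.c_[Pp[:,:2],np.ones(len(Pp))]; 
    for _ in range(4):
        c=np.linalg.lstsq(A,Pp[:,2],rcond=None)[0]; e=abs(A@c-Pp[:,2])<.006; Pp,A=Pp[e],A[e]
    print("plate plane",c,len(Pp),"rect",rect(Pp),"z",Pp[:,2].min(),Pp[:,2].max())
    for nm,lo,hi in(("longbar",[.44,.13,.08],[.6,.235,.11]),("shortbar",[.46,.235,.08],[.62,.33,.11]),("stack",[.44,-.09,.09],[.65,.06,.115])):
        P=box(lo,hi)
        if len(P)>5: print(nm,len(P),P.mean(0).round(4),P[:,2].max().round(3),rect(P))
```

```text
top
cover 0.65 4467 med [ 0.511 -0.242  0.077] z [0.071 0.077 0.086] rect [ 498.2 -257.5] [220.3 153.6] 2.69
cover_bar 0.72 4575 med [ 0.511 -0.24   0.077] z [0.07  0.077 0.086] rect [ 499.5 -257.9] [219.  155.2] 3.3
long_carrier 0.95 1156 med [0.512 0.189 0.014] z [0.009 0.014 0.102] rect [512.2 187.1] [ 37.1 109.7] 82.6
long_carrier 0.84 1459 med [0.283 0.261 0.009] z [0.001 0.009 0.096] rect [278.8 273.5] [132.2  62.4] 64.13
long_carrier 0.61 1057 med [ 0.356 -0.103  0.009] z [0.004 0.009 0.097] rect [ 354.4 -108.2] [ 48.4 112.2] 63.47
short_carrier 0.81 985 med [0.543 0.28  0.014] z [0.008 0.014 0.101] rect [549.1 288.8] [64.3 84.2] 75.07
tray 0.68 5266 med [0.5   0.246 0.007] z [0.003 0.007 0.032] rect [516.1 244.7] [223.9 169.9] 79.49
stack 0.65 2236 med [ 0.542 -0.015  0.1  ] z [0.095 0.1   0.103] rect [544.6 -14.5] [139.7  67.7] 2.58
jar 0.63 4322 med [ 0.512 -0.241  0.077] z [0.071 0.077 0.086] rect [ 494.6 -252.4] [197.3 143.7] 3.36
jar 0.57 487 med [0.365 0.025 0.07 ] z [0.037 0.07  0.074] rect [363.1  23.7] [51.6 49.2] 52.89
bottle 0.68 595 med [ 0.688 -0.006  0.085] z [0
[... 1323 characters left out ...]
95 767 med [0.372 0.016 0.056] z [0.    0.056 0.072] rect [349.9  38.9] [54.1 95. ] 44.77
bottle 0.78 903 med [ 0.703 -0.021  0.08 ] z [0.009 0.08  0.126] rect [694.6  10.4] [48.1 88.8] 14.36
lampbox 6515 (array([ 500.8, -243.4]), array([209.5, 127. ]), 2.7)
plate plane [-0.0639065  -0.00192206  0.10781795] 5022 rect (array([ 536.7, -240.6]), array([137.7, 124.3]), 2.47) z 0.06380685439750598 0.08117989438311048
longbar 334 [0.5157 0.1898 0.096 ] 0.104 (array([513.4, 191.8]), array([ 13.4, 111.3]), 82.02)
shortbar 226 [0.546  0.2785 0.0953] 0.102 (array([544.5, 280.8]), array([12.4, 76.2]), 74.04)
stack 2270 [ 0.5482 -0.0175  0.0983] 0.104 (array([545.3, -15. ]), array([140.4,  69.4]), 2.58)
```

View pics/crop1.png

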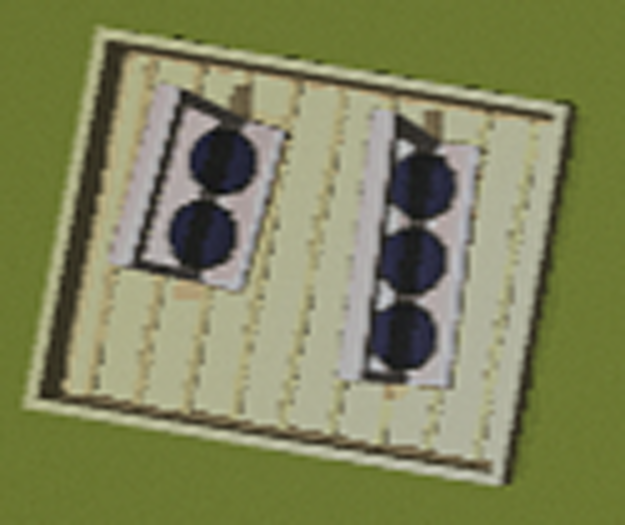

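The crop shows three lenses on the right-hand aluminium carrier, at (415,260), and two on the left one, so the target is confirmed. The plan for the cover is to shut the fingers, tilt the tool 45° forward, hook under the bar and follow the hinge arc.

```bash
cat >> h.py <<'E'
from scipy.spatial.transform import Rotation as Ro
D=np.radians
def rot(az,pitch=0): # tool x azimuth (deg), pitch forward of vertical (deg)
    return Ro.from_euler('z',az,degrees=True)*Ro.from_euler('x',180,degrees=True)*Ro.from_euler('y',pitch,degrees=True)
def pose():
    s=r.read_state();q=s["tool_rot"];return s["tool_pos"],Ro.from_quat([*q[1:],q[0]])
def share(p,R,p0=None,R0=None):
    if p0 is None: p0,R0=pose()
    return np.r_[R0.inv().apply(np.asarray(p)-p0)/.08,(R0.inv()*R).as_rotvec()/(np.pi/2)].round(3)
E
cat > lamp.py <<'E'
from h import *
yaw=2.6; u=np.array([np.cos(D(yaw)),np.sin(D(yaw)),0]); up=np.array([0,0,1.])
lampc=np.array([.5203,-.2411,0]); hinge=lampc+.070*u+.068*up
A=rot(yaw,45)
def bar(th): return hinge+.19*(-np.cos(th)*u+np.sin(th)*up)
def tcp(th,off=0): # TCP so that the finger's upper face touches bar (+off clearance)
    x,z=A.apply([1,0,0]),A.apply([0,0,1]); return bar(th)-(.016+off)*x+.020*z
E
python3 - <<'E'
from lamp import *
print(tcp(.064),tcp(.064,.015)); T=tcp(.064,.015)
p0,R0=pose(); w=[T+[-.06,0,.12]]
print("dist",T+[-.06,0,.12]-p0, share(w[0],A))
E
```

```text
[ 0.40363763 -0.24639761  0.05469586] [ 0.39304195 -0.24687875  0.04408925]
dist [ 0.09554376  0.27682586 -0.06725622] [ 2.517 -2.658  0.84  -0.095  0.494  0.23 ]
```

```bash
python3 -m pendant '[[0.4,-0.45,0,0,0,0,-1],[0.84,-0.89,0,0,0,0,-1],[0.84,-0.89,0,0,0,0,-1]]'; python3 -m pendant '[[0.4,-0.45,0,0,0,0,-1],[0.84,-0.89,0,0,0,0,-1],[0.84,-0.89,0,0,0,0,-1]]';python3 -m pendant '[[0.4,-0.4,0,-0.02,0.1,0.05,-1],[0.82,-0.86,0,-0.04,0.2,0.09,-1],[0.82,-0.86,0,-0.06,0.3,0.14,-1],[0.82,-0.86,0,-0.08,0.4,0.19,-1],[0.82,-0.86,0,-0.095,0.494,0.23,-1],[0.82,-0.86,0,-0.095,0.494,0.23,-1],[0.82,-0.86,0,-0.095,0.494,0.23,-1]]'
python3 - <<'E'
from lamp import *
p,R=pose();s=r.read_state();print(s["joint_positions"].round(2),p,s["opening"],s["ft_force"])
for T in(tcp(.064,.015)+[-.06,0,.12],tcp(.064,.015)+[-.06,0,0.],tcp(.064,.015)):print(share(T,A))
E
```

```text
t: 2.2
tool_pos: [0.27, -0.4256, 0.2312]
tool_rot: [-0.002, 0.977, 0.213, 0.0]
ft_force: [0.0, -0.0, -0.3]
opening: 0.511
t: 2.5
tool_pos: [0.3018, -0.3339, 0.2316]
tool_rot: [-0.001, 0.977, 0.214, 0.0]
ft_force: [-0.7, -0.4, -0.3]
opening: 0.002
t: 3.2
tool_pos: [0.3306, -0.2487, 0.2296]
tool_rot: [-0.009, 0.924, 0.017, 0.383]
ft_force: [0.8, 0.3, 0.1]
opening: 0.002
[-1.43 -0.24 -0.76  0.95  0.78  1.72] [ 0.33063317 -0.24865891  0.22961831] 0.0019288114245243897 [0.83827531 0.30568521 0.07457333]
[-0.557 -0.018  0.601  0.001  0.    -0.004]
[-1.618e+00 -1.300e-02  1.662e+00  1.000e-03  0.000e+00 -4.000e-03]
[-1.088e+00  1.700e-02  2.192e+00  1.000e-03  0.000e+00 -4.000e-03]
```

```bash
python3 -m pendant '[[-0.25,0,0.35,0,0,0,-1],[-0.55,0.01,0.72,0,0,0,-1],[-0.55,0.01,0.72,0,0,0,-1]]'; python3 -m pendant '[[-0.25,0,0.35,0,0,0,-1],[-0.54,0.01,0.72,0,0,0,-1],[-0.54,0.01,0.72,0,0,0,-1],[-0.54,0.01,0.72,0,0,0,-1]]'
python3 - <<'E'
from lamp import *
p,R=pose();s=r.read_state();print(s["joint_positions"].round(2),p,s["opening"],s["ft_force"])
for T in(tcp(.064,.015),tcp(.064)):print(share(T,A))
f=r.grab_frame("scene");save(f,"s1.png",(150,150,350,350),3)
E
```

```text
t: 3.5
tool_pos: [0.3417, -0.2472, 0.1565]
tool_rot: [-0.011, 0.924, 0.02, 0.381]
ft_force: [-0.2, 0.5, 0.5]
opening: 0.003
t: 3.9
tool_pos: [0.3527, -0.2496, 0.0893]
tool_rot: [-0.01, 0.924, 0.021, 0.383]
ft_force: [0.6, -0.3, 0.8]
opening: 0.001
[-1.35 -0.02 -1.01  0.41  0.77  1.82] [ 0.35268388 -0.24962114  0.08927432] 0.0014278313273025456 [ 0.56059214 -0.29226543  0.77076049]
[-0.042 -0.01   0.757 -0.001  0.    -0.   ]
[ 0.146 -0.01   0.757 -0.001  0.    -0.   ]
```

View pics/s1.png

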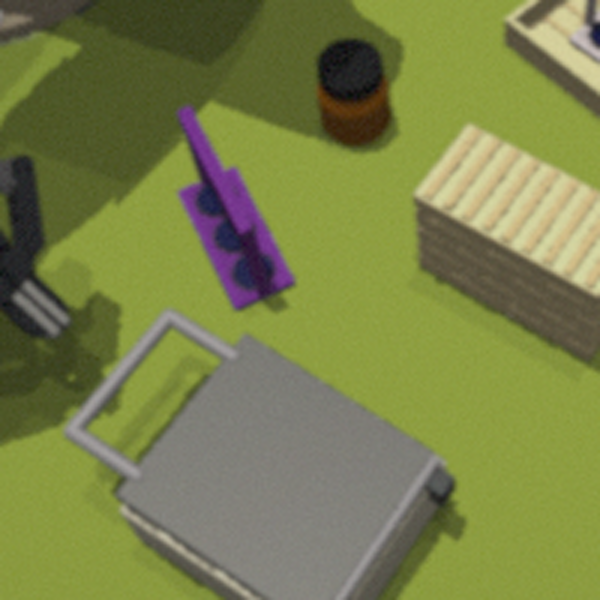

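The picture shows the fingers at about (40,310) in front of the bar at (120,370), clear of the purple carrier. I'll go under the bar.

```bash
python3 -m pendant '[[-0.04,0,0.2,0,0,0,-1],[-0.04,0,0.4,0,0,0,-1],[-0.04,0,0.6,0,0,0,-1],[-0.04,0,0.76,0,0,0,-1],[-0.04,0,0.76,0,0,0,-1]]'
python3 - <<'E'
from lamp import *
p,R=pose();s=r.read_state();print(s["joint_positions"].round(3),p,s["opening"],s["ft_force"])
for T in(tcp(.064,.015),tcp(.064)):print(T,share(T,A))
E
```

```text
t: 4.45
tool_pos: [0.3959, -0.2597, 0.0509]
tool_rot: [-0.014, 0.925, 0.025, 0.38]
ft_force: [-0.5, 0.7, 0.1]
opening: -0.001
[-1.22   0.117 -1.022  0.158  0.74   1.975] [ 0.39586736 -0.25973937  0.05085785] -0.0006203278007613075 [-0.45150777  0.69544677  0.10441618]
[ 0.39304195 -0.24687875  0.04408925] [-0.079 -0.162  0.043 -0.008  0.003  0.002]
[ 0.40363763 -0.24639761  0.05469586] [ 0.109 -0.161  0.042 -0.008  0.003  0.002]
```

Run:
```python
from lamp import *
p,R=pose()
for th in np.arange(.064,.5,.03): print(round(th,3),share(tcp(th),A,p,R)[:3])
```

```text
0.064 [ 0.109 -0.161  0.042]
0.094 [ 0.163 -0.162 -0.005]
0.124 [ 0.218 -0.162 -0.05 ]
0.154 [ 0.274 -0.163 -0.093]
0.184 [ 0.332 -0.163 -0.135]
0.214 [ 0.392 -0.163 -0.174]
0.244 [ 0.452 -0.164 -0.212]
0.274 [ 0.513 -0.164 -0.248]
0.304 [ 0.576 -0.164 -0.283]
0.334 [ 0.639 -0.164 -0.315]
0.364 [ 0.704 -0.165 -0.346]
0.394 [ 0.769 -0.165 -0.374]
0.424 [ 0.835 -0.165 -0.401]
0.454 [ 0.902 -0.165 -0.425]
0.484 [ 0.969 -0.165 -0.448]
```

```bash
python3 -m pendant '[[0.06,0,0.04,0,0,0,-1],[0.11,0,0.03,0,0,0,-1],[0.16,0,0,0,0,0,-1],[0.22,0,-0.05,0,0,0,-1],[0.27,0,-0.09,0,0,0,-1],[0.33,0,-0.135,0,0,0,-1],[0.39,0,-0.175,0,0,0,-1],[0.45,0,-0.21,0,0,0,-1],[0.51,0,-0.25,0,0,0,-1]]'
cat > st.py <<'E'
from lamp import *
def st():
    p,R=pose();s=r.read_state();print(s["joint_positions"].round(3),p.round(4),s["ft_force"].round(2))
    f=r.grab_frame("scene");W=cloud(f)
    P=W[~np.isnan(W[...,0])]; L=(P-hinge); l=L@u; w=L@np.array([-u[1],u[0],0])
    e=0
    d=np.hypot(l,L[:,2]); m=(abs(w)<.06)&(d>.05)&(d<.14)&(L[:,2]>.0)&(l<.06)
    th=np.arctan2(L[m,2],-l[m])-np.arcsin(.003/d[m]); print("cover angle",np.percentile(th,[10,50,90]).round(3),m.sum())
    return f
E
python3 - <<'E'
from st import *
st()
p,R=pose(); print("off",share(tcp(.27),A,p,R))
E
```

```text
t: 5.35
tool_pos: [0.4084, -0.2579, 0.092]
tool_rot: [-0.015, 0.925, 0.022, 0.378]
ft_force: [-6.7, -1.5, -1.6]
opening: -0.001
[-1.179  0.023 -0.965  0.276  0.724  2.032] [ 0.4084 -0.2579  0.092 ] [-6.67 -1.45 -1.6 ]
cover angle [0.24  0.26  0.279] 3594
off [ 0.02  -0.148  0.015 -0.008  0.006 -0.001]
```

Run:
```python
from lamp import *
p,R=pose()
for th in np.arange(.30,.64,.03): print(round(th,3),share(tcp(th),A,p,R)[[0,2]])
```

```text
0.3 [ 0.082 -0.02 ]
0.33 [ 0.146 -0.053]
0.36 [ 0.21  -0.084]
0.39 [ 0.275 -0.113]
0.42 [ 0.341 -0.14 ]
0.45 [ 0.407 -0.165]
0.48 [ 0.475 -0.188]
0.51 [ 0.543 -0.209]
0.54 [ 0.612 -0.228]
0.57 [ 0.681 -0.244]
0.6 [ 0.751 -0.259]
0.63 [ 0.821 -0.272]
```

```bash
python3 -m pendant '[[0.08,0,-0.02,0,0,0,-1],[0.15,0,-0.05,0,0,0,-1],[0.21,0,-0.085,0,0,0,-1],[0.28,0,-0.115,0,0,0,-1],[0.34,0,-0.14,0,0,0,-1],[0.41,0,-0.165,0,0,0,-1],[0.48,0,-0.19,0,0,0,-1],[0.54,0,-0.21,0,0,0,-1],[0.61,0,-0.23,0,0,0,-1],[0.68,0,-0.245,0,0,0,-1],[0.75,0,-0.26,0,0,0,-1],[0.82,0,-0.27,0,0,0,-1]]'
python3 - <<'E'
from st import *
st(); p,R=pose()
for th in np.arange(.63,1.02,.03): print(round(th,3),share(tcp(th),A,p,R)[[0,1,2]])
E
```

```text
t: 6.6
tool_pos: [0.4415, -0.2565, 0.1539]
tool_rot: [-0.015, 0.925, 0.023, 0.38]
ft_force: [-4.1, -0.1, -0.5]
opening: -0.003
[-1.091 -0.063 -0.855  0.399  0.699  2.14 ] [ 0.4415 -0.2565  0.1539] [-4.11 -0.15 -0.46]
cover angle [0.617 0.636 0.654] 3736
0.63 [-0.019 -0.152 -0.012]
0.66 [ 0.051 -0.152 -0.022]
0.69 [ 0.122 -0.152 -0.03 ]
0.72 [ 0.193 -0.152 -0.036]
0.75 [ 0.264 -0.152 -0.04 ]
0.78 [ 0.335 -0.152 -0.042]
0.81 [ 0.407 -0.152 -0.042]
0.84 [ 0.478 -0.152 -0.039]
0.87 [ 0.549 -0.152 -0.035]
0.9 [ 0.62  -0.152 -0.028]
0.93 [ 0.69  -0.152 -0.019]
0.96 [ 0.761 -0.152 -0.008]
0.99 [ 0.831 -0.151  0.005]
1.02 [ 0.901 -0.151  0.02 ]
```

Tracking well, with low forces.

```bash
python3 -m pendant '[[0.05,0,-0.02,0,0,0,-1],[0.12,0,-0.03,0,0,0,-1],[0.19,0,-0.035,0,0,0,-1],[0.265,0,-0.04,0,0,0,-1],[0.335,0,-0.04,0,0,0,-1],[0.41,0,-0.04,0,0,0,-1],[0.48,0,-0.04,0,0,0,-1],[0.55,0,-0.035,0,0,0,-1],[0.62,0,-0.03,0,0,0,-1],[0.69,0,-0.02,0,0,0,-1],[0.76,0,-0.01,0,0,0,-1],[0.83,0,0.005,0,0,0,-1]]'
python3 - <<'E'
from st import *
st(); p,R=pose()
for th in np.arange(.99,1.4,.03): print(round(th,3),share(tcp(th),A,p,R)[[0,1,2]])
E
```

```text
t: 7.85
tool_pos: [0.4891, -0.2545, 0.2002]
tool_rot: [-0.015, 0.925, 0.023, 0.38]
ft_force: [-2.1, -1.5, -0.6]
opening: -0.001
[-0.975 -0.077 -0.747  0.437  0.651  2.275] [ 0.4891 -0.2545  0.2002] [-2.13 -1.45 -0.61]
cover angle [0.973 0.987 1.   ] 3267
0.99 [ 0.002 -0.151 -0.005]
1.02 [ 0.072 -0.151  0.01 ]
1.05 [ 0.141 -0.151  0.027]
1.08 [ 0.21  -0.151  0.046]
1.11 [ 0.278 -0.15   0.068]
1.14 [ 0.345 -0.15   0.091]
1.17 [ 0.412 -0.15   0.116]
1.2 [ 0.477 -0.149  0.144]
1.23 [ 0.542 -0.149  0.173]
1.26 [ 0.606 -0.148  0.204]
1.29 [ 0.669 -0.148  0.238]
1.32 [ 0.731 -0.147  0.273]
1.35 [ 0.792 -0.147  0.31 ]
1.38 [ 0.852 -0.146  0.348]
```

```bash
python3 -m pendant '[[0.07,0,0.01,0,0,0,-1],[0.14,0,0.03,0,0,0,-1],[0.21,0,0.045,0,0,0,-1],[0.28,0,0.07,0,0,0,-1],[0.345,0,0.09,0,0,0,-1],[0.41,0,0.115,0,0,0,-1],[0.475,0,0.145,0,0,0,-1],[0.54,0,0.175,0,0,0,-1],[0.605,0,0.205,0,0,0,-1],[0.67,0,0.24,0,0,0,-1],[0.73,0,0.275,0,0,0,-1],[0.79,0,0.31,0,0,0,-1]]'
python3 - <<'E'
from st import *
st(); p,R=pose()
for th in np.arange(1.35,1.8,.03): print(round(th,3),share(tcp(th),A,p,R)[[0,1,2]])
E
```

```text
t: 9.1
tool_pos: [0.5515, -0.2513, 0.2267]
tool_rot: [-0.015, 0.925, 0.023, 0.379]
ft_force: [-2.5, 0.4, -0.1]
opening: -0.0
[-0.847 -0.028 -0.643  0.412  0.589  2.413] [ 0.5515 -0.2513  0.2267] [-2.46  0.37 -0.07]
cover angle [1.338 1.347 1.355] 2149
1.35 [ 0.009 -0.145 -0.007]
1.38 [ 0.069 -0.145  0.032]
1.41 [ 0.127 -0.144  0.072]
1.44 [ 0.185 -0.144  0.115]
1.47 [ 0.241 -0.143  0.158]
1.5 [ 0.296 -0.142  0.204]
1.53 [ 0.349 -0.142  0.251]
1.56 [ 0.401 -0.141  0.3  ]
1.59 [ 0.451 -0.14   0.35 ]
1.62 [ 0.5   -0.139  0.402]
1.65 [ 0.548 -0.139  0.455]
1.68 [ 0.594 -0.138  0.51 ]
1.71 [ 0.638 -0.137  0.566]
1.74 [ 0.68  -0.136  0.623]
1.77 [ 0.721 -0.136  0.682]
```

```bash
python3 -m pendant '[[0.07,0,0.03,0,0,0,-1],[0.13,0,0.07,0,0,0,-1],[0.185,0,0.115,0,0,0,-1],[0.24,0,0.16,0,0,0,-1],[0.295,0,0.205,0,0,0,-1],[0.35,0,0.25,0,0,0,-1],[0.4,0,0.3,0,0,0,-1],[0.45,0,0.35,0,0,0,-1],[0.5,0,0.4,0,0,0,-1],[0.55,0,0.455,0,0,0,-1],[0.57,0,0.48,0,0,0,-1]]'
cat > st2.py <<'E'
from st import *
def bar_obs(f):
    W=cloud(f);P=W[~np.isnan(W[...,0])];L=P-hinge;l=L@u;w=L@np.array([-u[1],u[0],0])
    m=(abs(w)<.062)&(l>-.06)&(l<.12)&(L[:,2]>.02)&(L[:,2]<.14);Q=np.c_[l[m],L[m,2]]
    # fit plate line l=a+b z, robust
    c=np.polyfit(Q[:,1],Q[:,0],1)
    for _ in range(6):
        e=abs(np.polyval(c,Q[:,1])-Q[:,0]);c=np.polyfit(Q[e<.008,1],Q[e<.008,0],1)
    print("plate lean",c,"theta",np.pi/2+np.arctan(c[0]),(e<.008).sum(),m.sum())
E
python3 - <<'E'
from st2 import *
bar_obs(st()); p,R=pose(); bar_obs(r.grab_frame("top"))
for th in np.arange(1.62,1.86,.02): print(round(th,3),share(tcp(th),A,p,R)[[0,1,2]])
E
```

```text
t: 10.25
tool_pos: [0.611, -0.2482, 0.2314]
tool_rot: [-0.015, 0.925, 0.024, 0.38]
ft_force: [-1.7, -1.8, -1.8]
opening: -0.002
[-0.747  0.05  -0.562  0.362  0.535  2.512] [ 0.611  -0.2482  0.2314] [-1.7  -1.84 -1.84]
cover angle [1.665 1.668 1.67 ] 628
plate lean [0.10042239 0.00266578] theta 1.6708831661509242 841 841
plate lean [ 0.10122533 -0.00335579] theta 1.6716780335419656 766 766
1.62 [-0.065 -0.141 -0.078]
1.64 [-0.034 -0.14  -0.042]
1.66 [-0.003 -0.14  -0.006]
1.68 [ 0.028 -0.139  0.03 ]
1.7 [ 0.057 -0.139  0.067]
1.72 [ 0.086 -0.138  0.105]
1.74 [ 0.114 -0.138  0.143]
1.76 [ 0.141 -0.137  0.182]
1.78 [ 0.168 -0.137  0.222]
1.8 [ 0.194 -0.136  0.262]
1.82 [ 0.219 -0.136  0.302]
1.84 [ 0.243 -0.135  0.343]
```

```bash
python3 -m pendant '[[0.025,0,0.03,0,0,0,-1],[0.055,0,0.065,0,0,0,-1],[0.085,0,0.105,0,0,0,-1],[0.115,0,0.145,0,0,0,-1],[0.14,0,0.18,0,0,0,-1]]'
python3 - <<'E'
from st2 import *
bar_obs(st()); bar_obs(r.grab_frame("top"));p,R=pose()
for th in np.arange(1.74,1.86,.02): print(round(th,3),share(tcp(th),A,p,R)[[0,1,2]])
E
```

```text
t: 10.85
tool_pos: [0.6289, -0.2472, 0.2291]
tool_rot: [-0.015, 0.925, 0.023, 0.38]
ft_force: [-1.8, -1.7, -0.9]
opening: -0.002
[-0.721  0.078 -0.541  0.342  0.52   2.537] [ 0.6289 -0.2472  0.2291] [-1.78 -1.75 -0.85]
cover angle [1.765 1.766 1.767] 100
plate lean [0.1899495  0.00314648] theta 1.7585095284827714 180 180
plate lean [ 0.20320713 -0.00355727] theta 1.7712737568612567 956 956
1.74 [-0.026 -0.136 -0.035]
1.76 [ 0.002 -0.135  0.004]
1.78 [ 0.028 -0.135  0.043]
1.8 [ 0.054 -0.134  0.083]
1.82 [ 0.079 -0.134  0.124]
1.84 [ 0.103 -0.133  0.165]
1.86 [ 0.126 -0.132  0.206]
```

Nearly there. I'll press on in small steps until the force rises at the stop.

```bash
python3 -m pendant '[[0.015,0,0.02,0,0,0,-1],[0.03,0,0.04,0,0,0,-1],[0.03,0,0.04,0,0,0,-1]]'; python3 -m pendant '[[0.012,0,0.02,0,0,0,-1],[0.025,0,0.04,0,0,0,-1],[0.025,0,0.04,0,0,0,-1]]'
python3 - <<'E'
from st2 import *
bar_obs(st()); bar_obs(r.grab_frame("top"));p,R=pose()
E
```

```text
t: 11.25
tool_pos: [0.6319, -0.2467, 0.2276]
tool_rot: [-0.015, 0.925, 0.023, 0.379]
ft_force: [-3.5, -0.5, -1.8]
opening: 0.0
t: 11.55
tool_pos: [0.6343, -0.2463, 0.2253]
tool_rot: [-0.016, 0.926, 0.022, 0.377]
ft_force: [-7.7, -1.5, -1.3]
opening: -0.001
[-0.711  0.09  -0.535  0.336  0.513  2.547] [ 0.6343 -0.2463  0.2253] [-7.74 -1.46 -1.28]
cover angle [1.775 1.776 1.777] 36
plate lean [0.19890397 0.00268594] theta 1.7671377936896118 105 105
plate lean [ 0.21269034 -0.00360397] theta 1.7803638254582967 977 977
```

```bash
python3 -m pendant '[[0.015,0,0.02,0,0,0,-1],[0.025,0,0.03,0,0,0,-1],[0.025,0,0.03,0,0,0,-1]]'
python3 - <<'E'
from st2 import *
bar_obs(r.grab_frame("top"))
E
```

```text
t: 11.95
tool_pos: [0.6361, -0.2459, 0.2235]
tool_rot: [-0.016, 0.926, 0.021, 0.376]
ft_force: [-12.2, -1.4, -3.4]
opening: 0.003
plate lean [ 0.21472818 -0.00376277] theta 1.7823126620543168 963 963
```

The cover is on its stop: the angle is 1.782 and the force rose from 3.5 to 12 N. I'll back away from the bar.

```bash
python3 -m pendant '[[-0.1,0,-0.1,0,0,0,-1],[-0.3,0,-0.2,0,0,0,-1],[-0.5,0,-0.4,0,0,0,-1],[-0.6,0,-0.8,0,0,0,-1],[-0.6,0,-1,0,0,0,-1]]'; python3 -m pendant '[[0,0,-0.5,0,0,0,-1],[-0.1,0,-1,0,0,0,-1],[-0.1,0,-1,0,0,0,-1]]'
python3 - <<'E'
from st2 import *
bar_obs(r.grab_frame("top")); p,R=pose(); print(p)
for T,Rt in(([.42,-.15,.30],rot(90)),([.45,.0,.30],rot(172.5)),):
    print(share(T,Rt,p,R)); p,R=np.array(T),Rt
E
```

```text
t: 12.5
tool_pos: [0.5479, -0.2516, 0.2518]
tool_rot: [-0.015, 0.924, 0.024, 0.38]
ft_force: [0.3, -0.3, 0.6]
opening: 0.005
t: 12.8
tool_pos: [0.4865, -0.2575, 0.307]
tool_rot: [-0.012, 0.924, 0.024, 0.382]
ft_force: [0.7, -0.1, 0.0]
opening: -0.001
plate lean [ 0.21251623 -0.00364804] theta 1.7801972489271565 1681 1681
[ 0.48716425 -0.25737989  0.30528222]
[-0.595 -1.384 -0.49   0.375 -0.4   -0.914]
[ 1.875  0.375  0.    -0.     0.    -0.917]
```

```bash
python3 -m pendant '[[-0.1,-0.2,-0.1,0.03,-0.03,-0.07,-1],[-0.2,-0.4,-0.2,0.06,-0.065,-0.15,-1],[-0.3,-0.6,-0.3,0.09,-0.1,-0.22,-1],[-0.4,-0.8,-0.4,0.12,-0.13,-0.3,1],[-0.5,-0.9,-0.45,0.155,-0.165,-0.38,1],[-0.6,-0.9,-0.5,0.19,-0.2,-0.46,1],[-0.6,-0.9,-0.5,0.22,-0.24,-0.54,1],[-0.6,-0.9,-0.5,0.255,-0.27,-0.62,1],[-0.6,-0.9,-0.5,0.29,-0.31,-0.7,1],[-0.6,-0.9,-0.5,0.32,-0.34,-0.78,1],[-0.6,-0.9,-0.5,0.35,-0.37,-0.86,1],[-0.6,-0.9,-0.5,0.375,-0.4,-0.914,1]]'
python3 - <<'E'
from st2 import *
p,R=pose(); print(p,R.as_euler('zyx',degrees=True),r.read_state()["joint_positions"])
print(share([.45,.0,.30],rot(172.5),p,R))
E
```

```text
t: 14.05
tool_pos: [0.4226, -0.1869, 0.2964]
tool_rot: [-0.003, 0.704, 0.71, -0.001]
ft_force: [-0.0, 0.0, -0.7]
opening: 0.997
[ 0.42261295 -0.1868959   0.29643997] [ -90.47479172   -0.32600144 -179.82798037] [-5.89940144e-01  8.67184313e-02 -7.87761282e-02  1.41170005e+00
 -6.70485596e-04  9.72563108e-01]
[ 2.333e+00  3.610e-01 -3.900e-02 -2.000e-03 -4.000e-03 -9.110e-01]
```

```bash
python3 -m pendant '[[0.2,0.1,0,0,0,-0.08,0],[0.4,0.2,0,0,0,-0.16,0],[0.6,0.3,0,0,0,-0.24,0],[0.8,0.36,0,0,0,-0.32,0],[1,0.36,0,0,0,-0.4,0],[1,0.36,0,0,0,-0.48,0],[1,0.36,0,0,0,-0.56,0],[1,0.36,0,0,0,-0.64,0],[1,0.36,0,0,0,-0.72,0],[1,0.36,0,0,0,-0.8,0],[1,0.36,0,0,0,-0.88,0],[1,0.36,0,0,0,-0.91,0]]'
python3 -m pendant '[[-0.2,0.5,0,0,0,0,0],[-0.3,1,0,0,0,0,0],[-0.3,1,0,0,0,0,0]]'; python3 -m pendant '[[-0.2,0.5,0,0,0,0,0],[-0.3,1,0,0,0,0,0],[-0.3,1,0,0,0,0,0]]'
python3 - <<'E'
from st2 import *
p,R=pose(); print(p,R.as_euler('zyx',degrees=True),r.read_state()["joint_positions"])
print(share([.513,.192,.20],rot(172.5),p,R))
# lamp window / yaw
def rect(P):
    (c,s,a)=cv2.minAreaRect((P[:,:2]*1000).astype(np.float32)); return np.array(c).round(1),np.array(s).round(1),round(a,2)
for n in("top","scene"):
    f=r.grab_frame(n);W=cloud(f);g=f["frame"].astype(int)
    if n=="top": save(f,"lamp2.png",(370,100,500,250),5)
    m=(W[...,2]>.05)&(W[...,2]<.068)&(W[...,0]>.40)&(W[...,0]<.62)&(W[...,1]<-.14)&(W[...,1]>-.34)
    print(n,"lamp top",m.sum(),rect(W[m]),np.median(W[m][:,2]))
    gray=g.mean(-1); l=(W-lampc)
    dark=m&(gray<80)&(np.hypot(l[...,0],l[...,1])<.09); print("gray pct",np.percentile(gray[m],[5,25,50,75,95]))
    d=m&(gray<80); d=cv2.morphologyEx(d.astype(np.uint8),cv2.MORPH_OPEN,np.ones((2,2),np.uint8))>0
    if d.sum()>20: print("dark",d.sum(),rect(W[d]))
    b=m&(gray>230)
    if b.sum()>20: print("bright",b.sum(),rect(W[b]))
    P=W[(W[...,2]>.085)&(W[...,2]<.11)&(W[...,0]>.44)&(W[...,0]<.6)&(W[...,1]>.13)&(W[...,1]<.235)]
    if len(P)>20: print("longbar",len(P),rect(P))
E
```

```text
t: 15.25
tool_pos: [0.4508, -0.1065, 0.2965]
tool_rot: [-0.002, 0.067, 0.998, 0.003]
ft_force: [-0.7, -0.6, 0.5]
opening: 0.5
t: 15.55
tool_pos: [0.4864, -0.0271, 0.2966]
tool_rot: [-0.002, 0.067, 0.998, 0.003]
ft_force: [-0.1, -0.5, 0.0]
opening: 0.495
t: 15.85
tool_pos: [0.5211, 0.0487, 0.2966]
tool_rot: [-0.002, 0.067, 0.998, 0.003]
ft_force: [0.5, 0.1, -0.3]
opening: 0.5
[0.52105772 0.04865735 0.29660176] [-172.35274144   -0.25611867 -179.6250682 ] [-0.06398437  0.20546907  0.06204257  1.4322493   0.00624451  0.06945561]
[ 0.332  1.755  1.22   0.004 -0.003 -0.002]
top lamp top 4051 (array([ 524.7, -241.5]), array([159.2, 131.5]), 2.77) 0.061722011886128594
gray pct [ 46.66666667 134.66666667 153.66666667 155.33333333 158.33333333]
dark 525 (array([ 530.3, -234.3]), array([167.9,  58. ]), 24.46)
scene lamp top 5468 (array([ 525.6, -240.9]), array([159.9, 131. ]), 2.67) 0.06029436753358892
gray pct [ 79.66666667 171.33333333 203.33333333 205.66666667 207.66666667]
dark 178 (array([ 596.7, -230.1]), array([ 11.1, 130.3]), 5.27)
longbar 325 (array([513.8, 192.1]), array([ 13.5, 110.4]), 82.26)
```

View pics/lamp2.png

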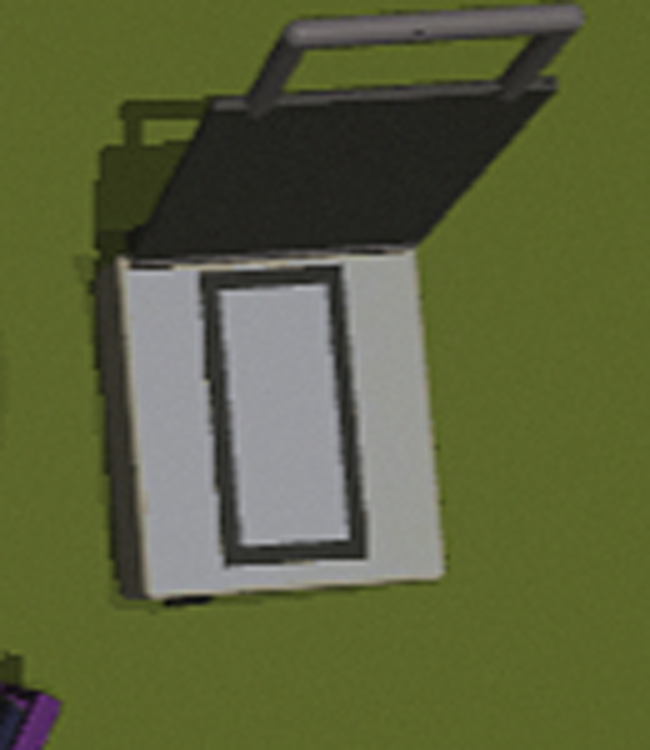

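The picture shows the cover open and the window uncovered. The frame's corners are at crop pixels (203,272), (342,266), (366,556) and (228,565). I'll refine the lamp pose from them, then descend to the carrier.

```bash
python3 -m pendant '[[0.15,0.4,0.1,0,0,0,0],[0.17,0.85,0.4,0,0,0,0],[0.17,0.88,0.6,0,0,0,0],[0.17,0.88,0.6,0,0,0,0]]'; python3 -m pendant '[[0.16,0.4,0.1,0,0,0,0],[0.16,0.85,0.4,0,0,0,0],[0.16,0.88,0.6,0,0,0,0],[0.16,0.88,0.6,0,0,0,0]]'
python3 - <<'E'
from h import *
def win(f,n):
    K,Rm,t=np.array(f["intrinsics"]),np.array(f["R"]),np.array(f["t"])
    def tow(uv,z=.0605):
        d=Rm.T@np.linalg.inv(K)@np.r_[uv,1]; c=-Rm.T@t; return c+d*(z-c[2])/d[2]
    W=cloud(f);g=f["frame"].astype(int).mean(-1)
    # window: bright connected component enclosed by the dark frame
    p=K@(Rm@np.array([.52,-.241,.0605])+t); u0,v0=(p[:2]/p[2]).astype(int)
    th=100
    lab=cv2.connectedComponents((g>th).astype(np.uint8),connectivity=4)[1]; m=lab==lab[v0,u0]
    cs=cv2.findContours(m.astype(np.uint8),0,1)[0]; c=max(cs,key=cv2.contourArea)[:,0,:]
    P=np.array([tow(q) for q in c]); c_,s_,a_=cv2.minAreaRect((P[:,:2]*1000).astype(np.float32)); print(n,m.sum(),c_,s_,a_)
    return tow
ft=r.grab_frame("top");tow=win(ft,"top"); win(r.grab_frame("scene"),"scene")
C=[tow(np.array(q)/5+[370-.4,100-.4]) for q in((203,272),(342,266),(366,556),(228,565))]
print(np.array(C).round(4),"mean",np.mean(C,0)); d=C[0]+C[1]-C[2]-C[3]; print("yaw",np.degrees(np.arctan2(d[1],d[0])),np.linalg.norm(d)/2)
p,R=pose();print(p,share([.5135,.192,.074],rot(172.4),p,R))
f=r.grab_frame("scene");save(f,"g1.png",(300,80,460,240),4)
E
```

```text
t: 16.35
tool_pos: [0.5138, 0.1166, 0.2477]
tool_rot: [-0.005, 0.069, 0.998, 0.002]
ft_force: [0.3, -0.5, 0.4]
opening: 0.504
t: 16.75
tool_pos: [0.5112, 0.1878, 0.2011]
tool_rot: [-0.004, 0.069, 0.998, 0.002]
ft_force: [-0.2, 0.5, -0.2]
opening: 0.5
top 1154 (520.2839965820312, -241.6020965576172) (111.00646209716797, 48.258033752441406) 2.7046570777893066
scene 157758 (601.476806640625, 131.53631591796875) (1559.897705078125, 1005.885009765625) 52.93232345581055
[[ 0.5822 -0.2092  0.0605]
 [ 0.5837 -0.2694  0.0605]
 [ 0.4589 -0.2744  0.0605]
 [ 0.4563 -0.2152  0.0605]] mean [ 0.52027037 -0.24203731  0.0605    ]
yaw 2.5013676794377044 0.12546086975810458
[0.51245658 0.18729222 0.20335404] [-0.014  0.054  1.617  0.003 -0.004 -0.005]
```

View pics/g1.png

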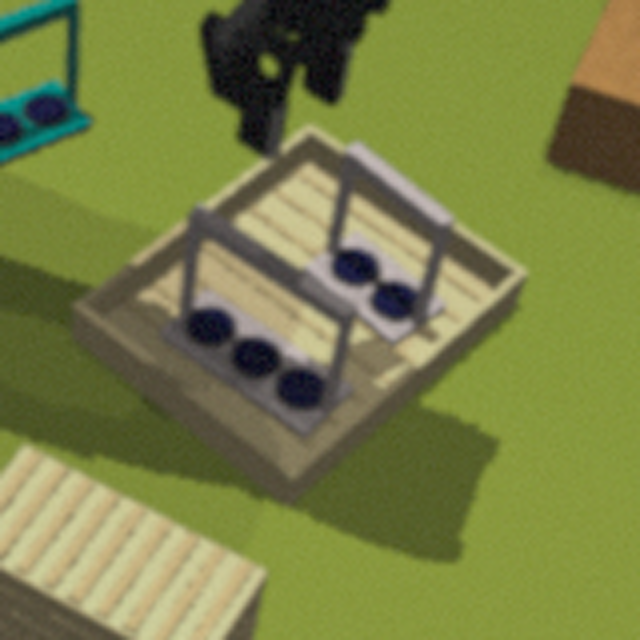

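The gripper, at (270,80) in the crop, hangs above the long bar at (270,260). Its jaws lie across the bar and clear of the short carrier, so I'll descend and grip.

```bash
python3 -m pendant '[[-0.01,0.05,0.3,0,0,0,0],[-0.01,0.05,0.6,0,0,0,0],[-0.01,0.05,0.8,0,0,0,0],[-0.01,0.05,0.8,0,0,0,0]]'; python3 -m pendant '[[0,0,0.25,0,0,0,0],[0,0,0.5,0,0,0,0],[0,0,0.7,0,0,0,0],[0,0,0.82,0,0,0,0],[0,0,0.82,0,0,0,0]]'; python3 -c "
from h import *
print(share([.5135,.192,.074],rot(172.4)),r.read_state()['ft_force'])"
```

```text
t: 17.3
tool_pos: [0.5124, 0.1913, 0.1377]
tool_rot: [-0.004, 0.07, 0.998, 0.002]
ft_force: [0.5, -0.2, 0.2]
opening: 0.504
t: 17.8
tool_pos: [0.5128, 0.1924, 0.0731]
tool_rot: [-0.003, 0.07, 0.998, 0.002]
ft_force: [-0.8, 0.2, -0.0]
opening: 0.5
[-0.009 -0.004 -0.011  0.003 -0.004 -0.004] [-0.79442646  0.2174185  -0.00241797]
```

```bash
python3 -m pendant '[[0,0,0,0,0,0,-0.4],[0,0,0,0,0,0,-0.6],[0,0,0,0,0,0,-1],[0,0,0,0,0,0,-1],[0,0,0,0,0,0,-1],[0,0,0,0,0,0,-1],[0,0,0,0,0,0,-1]]'; python3 -m pendant '[[0,0,-0.08,0,0,0,-1],[0,0,-0.2,0,0,0,-1],[0,0,-0.4,0,0,0,-1],[0,0,-0.4,0,0,0,-1]]'
python3 - <<'E'
from h import *
p,R=pose();print(p,R.as_euler('zyx',degrees=True),r.read_state()["opening"],r.read_state()["ft_force"])
f=r.grab_frame("scene");save(f,"g2.png",(300,80,460,240),4)
E
```

```text
t: 18.5
tool_pos: [0.5138, 0.193, 0.0743]
tool_rot: [-0.002, 0.069, 0.998, 0.002]
ft_force: [-0.5, -0.4, 6.0]
opening: 0.105
t: 18.9
tool_pos: [0.5144, 0.1932, 0.1073]
tool_rot: [-0.001, 0.069, 0.998, 0.003]
ft_force: [0.4, 0.4, -1.0]
opening: 0.104
[0.51437162 0.19319278 0.10728399] [-1.72061334e+02 -9.73810079e-02 -1.79659901e+02] 0.10400211983796025 [ 0.39091998  0.44245255 -0.9555923 ]
```

View pics/g2.png

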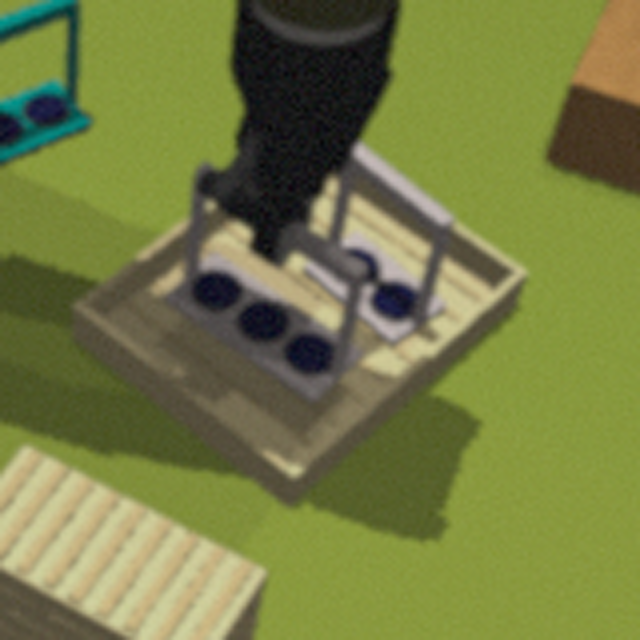

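The long carrier is lifted level in the jaws at about (300,245), and the short one is undisturbed. I'll raise it and carry it high over the stack.

```bash
python3 -m pendant '[[0,0,-0.2,0,0,0,-1],[0,0,-0.5,0,0,0,-1],[0,0,-0.8,0,0,0,-1],[0,0,-1,0,0,0,-1],[0,0,-1,0,0,0,-1]]'; python3 -m pendant '[[0,0,-0.3,0,0,0,-1],[0,0,-0.6,0,0,0,-1],[0,0,-0.9,0,0,0,-1],[0,0,-1,0,0,0,-1],[0,0,-1,0,0,0,-1]]'
python3 - <<'E'
from h import *
print(pose()[0],share([.505,-.242,.27],rot(182.6)),r.read_state()["opening"])
E
```

```text
t: 19.45
tool_pos: [0.5145, 0.1927, 0.1867]
tool_rot: [-0.001, 0.069, 0.998, 0.003]
ft_force: [0.1, -0.0, -0.9]
opening: 0.101
t: 19.95
tool_pos: [0.5141, 0.1921, 0.2648]
tool_rot: [-0.002, 0.069, 0.998, 0.002]
ft_force: [-0.4, 0.4, -0.6]
opening: 0.107
[0.51410328 0.19205485 0.26476602] [-6.370e-01 -5.389e+00 -9.300e-02  3.000e-03 -3.000e-03 -1.170e-01] 0.10734532527615417
```

```bash
for i in 1; do python3 -m pendant '[[-0.03,-0.2,0,0,0,0,-1],[-0.06,-0.5,0,0,0,0,-1],[-0.1,-0.8,0,0,0,0,-1],[-0.13,-1,0,0,0,0,-1]]'; python3 -m pendant '[[-0.03,-0.35,0,0,0,0,-1],[-0.06,-0.7,0,0,0,0,-1],[-0.13,-1,0,0,0,0,-1]]';  python3 -m pendant '[[-0.03,-0.35,0,0,0,0,-1],[-0.06,-0.7,0,0,0,0,-1],[-0.13,-1,0,0,0,0,-1]]'; python3 -m pendant '[[-0.03,-0.35,0,0,0,-0.05,-1],[-0.06,-0.7,0,0,0,-0.1,-1],[-0.13,-1,0,0,0,-0.117,-1],[-0.13,-1,0,0,0,-0.117,-1]]'; done
python3 - <<'E'
from h import *
print(pose()[0],share([.510,-.242,.25],rot(182.6)),r.read_state()["opening"])
E
```

```text
t: 20.35
tool_pos: [0.5118, 0.1092, 0.2625]
tool_rot: [-0.004, 0.07, 0.998, 0.002]
ft_force: [-0.5, 0.2, -0.4]
opening: 0.101
t: 20.65
tool_pos: [0.5106, 0.0288, 0.2622]
tool_rot: [-0.005, 0.07, 0.998, 0.002]
ft_force: [-0.1, -0.6, -0.6]
opening: 0.106
t: 20.95
tool_pos: [0.5098, -0.0519, 0.2618]
tool_rot: [-0.005, 0.07, 0.998, 0.002]
ft_force: [-0.0, 0.3, -1.0]
opening: 0.106
t: 21.35
tool_pos: [0.5097, -0.1339, 0.2611]
tool_rot: [-0.004, -0.021, 1.0, 0.003]
ft_force: [-0.1, 0.6, -0.6]
opening: 0.103
[ 0.50971578 -0.13388401  0.26112306] [ 0.051 -1.351  0.132  0.003 -0.005 -0.003] 0.10300035196912684
```

Next I'll move over the window, staying high and a little short of the hinge, and then measure the carrier itself.

```bash
python3 -m pendant '[[0.01,-0.3,0,0,0,0,-1],[0.02,-0.6,0,0,0,0,-1],[0.03,-0.75,0,0,0,0,-1]]'; python3 -m pendant '[[0,-0.3,0.1,0,0,0,-1],[0.02,-0.5,0.2,0,0,0,-1],[0.02,-0.6,0.3,0,0,0,-1],[0.02,-0.6,0.3,0,0,0,-1],[0.02,-0.6,0.3,0,0,0,-1]]'
cat > chk.py <<'E'
from lamp import *
win=np.array([.5203,-.2418]);v=np.array([-u[1],u[0],0])
def chk(pic=None):
    p,R=pose();print("tcp",p.round(4),"az",np.degrees(np.arctan2(*R.apply([1,0,0])[[1,0]])).round(2),"tilt",R.apply([0,0,1]).round(4))
    for n in("scene","top"):
        f=r.grab_frame(n);W=cloud(f);P=W[~np.isnan(W[...,0])]
        L=P-[*win,0];l=L@u;w=L@v;zu=p[2]-.069
        b=(abs(w)<.03)&(abs(l)<.075)&(abs(P[:,2]-zu-.088)<.012);ends=b&(abs(l)>.02)
        pl=(abs(w)<.05)&(abs(l)<.075)&(abs(P[:,2]-zu-.006)<.010)
        for nm,m in(("bar",b),("plate",pl)):
            if m.sum()<20: continue
            c,s,a=cv2.minAreaRect(np.c_[l[m],w[m]].astype(np.float32)*1000)
            k=m&(abs(l)>.02);A=np.c_[l[k],w[k],np.ones(k.sum())];q=np.linalg.lstsq(A,P[k,2],rcond=None)[0]
            print(n,nm,m.sum(),"lampframe c",np.round(c,1),np.round(s,1),round(a,2),"zmed",np.median(P[m,2]).round(4),"slope x,y",q.round(3))
        if n==pic: save(f,"c_%s.png"%n+"",(170,200,350,380),4)
        if pic: save(f,f"{pic}_{n}.png",(150,200,350,390) if n=="scene" else (360,60,500,240),4)
E
python3 - <<'E'
from chk import *
chk("hi"); print(share([*win,.20],rot(182.6)))
E
```

```text
t: 21.65
tool_pos: [0.5101, -0.1919, 0.2615]
tool_rot: [-0.004, -0.022, 1.0, 0.003]
ft_force: [0.8, 0.2, -2.0]
opening: 0.105
t: 22.15
tool_pos: [0.5111, -0.2379, 0.2384]
tool_rot: [-0.003, -0.023, 1.0, 0.003]
ft_force: [-0.1, 0.6, -1.5]
opening: 0.098
tcp [ 0.5111 -0.2379  0.2384] az -177.41 tilt [-0.0064  0.0063 -1.    ]
scene bar 446 lampframe c [17.  -2.9] [36.9 54. ] 73.39 zmed 0.262 slope x,y [-0.223  0.329  0.267]
scene plate 1320 lampframe c [-7.9  3.2] [107.4  46.2] 0.22 zmed 0.1756 slope x,y [-0.002  0.03   0.176]
top bar 426 lampframe c [-9.5  7.1] [109.8  17.5] 0.18 zmed 0.2641 slope x,y [ 0.001 -0.636  0.266]
top plate 1149 lampframe c [-9.4  3.7] [110.1  47.2] 0.08 zmed 0.1774 slope x,y [ 0.002 -0.015  0.178]
[-0.109 -0.057  0.489  0.003 -0.003  0.   ]
```

View pics/hi_scene.png

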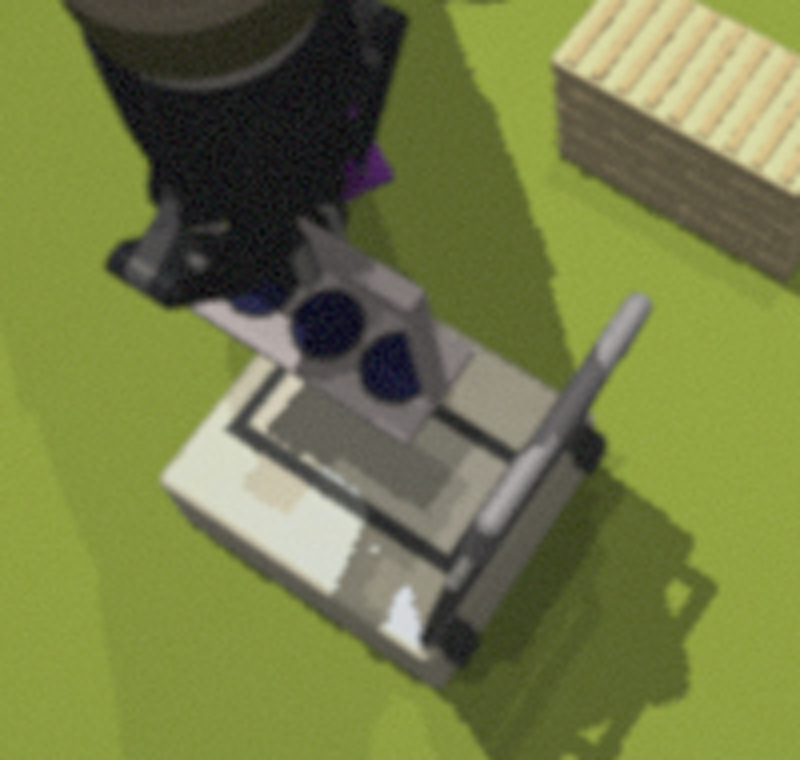

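The carrier, at (330,330), hangs level over the lamp. The numbers agree: yaw within 0.2°, off-centre by (-9, +4) mm. I'll correct that and lower it in steps.

```bash
python3 -m pendant '[[-0.05,-0.02,0.15,0,0,0,-1],[-0.1,-0.04,0.35,0,0,0,-1],[-0.115,-0.05,0.55,0.002,-0.003,0,-1],[-0.115,-0.05,0.75,0.003,-0.004,0,-1],[-0.115,-0.05,0.85,0.003,-0.004,0,-1],[-0.115,-0.05,0.85,0.003,-0.004,0,-1],[-0.115,-0.05,0.85,0.003,-0.004,0,-1]]'
python3 - <<'E'
from chk import *
chk(); print(share([*win,.145],rot(182.6)))
E
```

```text
t: 22.95
tool_pos: [0.5207, -0.2418, 0.1711]
tool_rot: [0.001, -0.023, 1.0, 0.0]
ft_force: [0.2, -0.0, -1.8]
opening: 0.102
tcp [ 0.5207 -0.2418  0.1711] az -177.4 tilt [ 1.4e-03  5.0e-04 -1.0e+00]
scene bar 363 lampframe c [27.6 -7. ] [36.6 52.3] 74.12 zmed 0.1949 slope x,y [-0.126  0.354  0.199]
scene plate 1044 lampframe c [ 7.7 -1.1] [46.2 96.6] 89.77 zmed 0.1084 slope x,y [0.007 0.031 0.108]
top bar 325 lampframe c [0.4 3. ] [110.  17.] 0.31 zmed 0.1968 slope x,y [ 0.006 -0.577  0.196]
top plate 1019 lampframe c [10.2  0.6] [129.5  98.3] 0.02 zmed 0.1098 slope x,y [-0.022 -0.011  0.109]
[ 0.01   0.005  0.333 -0.     0.002 -0.   ]
```

```bash
python3 -m pendant '[[0,0,0.1,0,0.002,0,-1],[0.005,0,0.2,0,0.004,0,-1],[0.005,0,0.28,0,0.004,0,-1],[0.005,0,0.325,0,0.004,0,-1],[0.005,0,0.325,0,0.004,0,-1],[0.005,0,0.325,0,0.004,0,-1]]'
python3 - <<'E'
from chk import *
chk("lo"); s=r.read_state();print(share([*win,.145],rot(182.6)),s["qvel"].round(3),s["t"])
E
```

```text
t: 23.65
tool_pos: [0.52, -0.2419, 0.1447]
tool_rot: [-0.003, -0.023, 1.0, 0.0]
ft_force: [1.1, 0.1, -0.9]
opening: 0.103
tcp [ 0.52   -0.2419  0.1447] az -177.42 tilt [-5.3e-03  5.0e-04 -1.0e+00]
scene bar 332 lampframe c [27.3 -6.8] [35.6 51.1] 74.13 zmed 0.1685 slope x,y [-0.087  0.319  0.171]
scene plate 950 lampframe c [19.2 -1. ] [111.   46.4] 0.02 zmed 0.0819 slope x,y [-0.009  0.02   0.082]
top bar 300 lampframe c [-0.9  2.8] [109.   17.1] 0.28 zmed 0.17 slope x,y [ 0.004 -0.594  0.169]
top plate 993 lampframe c [8.2 0.5] [ 99.1 127.8] 89.9 zmed 0.0834 slope x,y [-0.009 -0.032  0.083]
[-0.001  0.003  0.001  0.    -0.003 -0.   ] [-0.001 -0.002  0.004  0.     0.     0.   ] 23.75
```

View pics/lo_top.png

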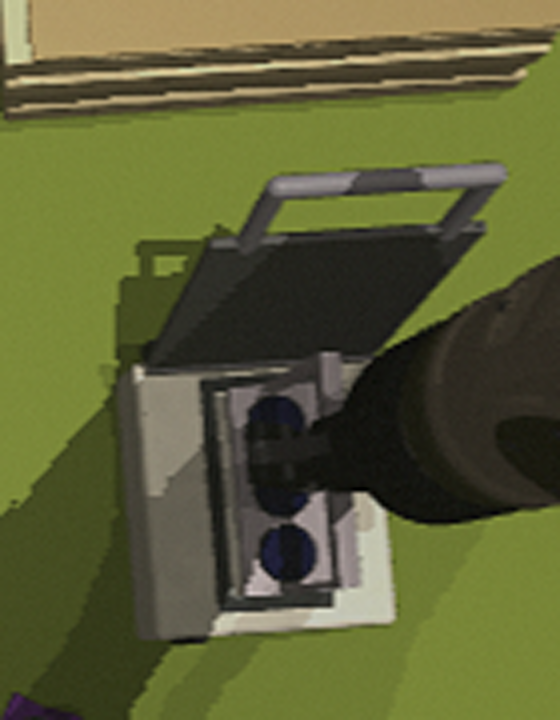

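The picture shows the carrier at (285,490), centred in the window's frame and lined up with it. The cover is still fully open behind it and nothing touches. I'll let it settle and hand in.

```bash
python3 -m pendant '[[0,0,0,0,0,0,-1],[0,0,0,0,0,0,-1],[0,0,0,0,0,0,-1]]'
python3 - <<'E'
from st2 import *
bar_obs(r.grab_frame("top"));print(r.sign_off())
E
```

```text
t: 24.05
tool_pos: [0.5201, -0.2419, 0.1449]
tool_rot: [-0.002, -0.023, 1.0, 0.0]
ft_force: [-0.1, -0.9, -0.9]
opening: 0.105
plate lean [ 0.21221161 -0.00364773] theta 1.7799057715799351 1669 1827
the job is handed in; nothing more can be done
None
```

The lamp cover is open on its stop, and the three-lens carrier is held over the window. I handed the job in at about 24 s, still gripping it. The hand-in reports no verdict, so what follows rests on my own checks.

- **Cover:** I hooked the bar from below with shut fingers and followed the hinge arc. Measured forces stayed at about 7 N or less, rising to about 12 N in a final check push against the stop. The last reading was 1.780 rad, after the fingers had backed away.
- **Carrier:** I gripped it by its bar and carried it with its underside about 0.19 m above the table. The stack is 100 mm high and the bottle 125 mm.
- **Last checks:**
    - The underside was about 15 mm above the window.
    - It was centred to within about 1 mm and lined up to about 0.3°.
    - Grip and pose were steady, with no contact force showing.
- **Where checks were less sure:**
    - **Level:** the slope readings at the lowest height were mixed up with the lamp surface and the fingers, and the two cameras disagreed. Level is therefore only known to about 0.3–0.5° lengthwise. Across the carrier it rests on the gripper's pose and a level reading taken higher up.
    - **Hook position:** while hooking the bar, one joint sat near its limit, so the fingers were about 13 mm off the bar's middle. This did no harm.
    - **Other objects:** I did not measure the short carrier, bottle and jar again at the end. The arm never came into contact with them as far as the forces and pictures showed.

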